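# Free the mould insert from its hold-down cradle

### The arm

A 6-joint arm with a two-finger parallel gripper is mounted at the origin on the work surface. World frame = base frame: x ahead of the robot, y to its left, z up, the work surface at z = 0. Lengths are in m, angles in rad, forces in N, time in s.
With the tool pointing down it reaches from about 0.275 to 0.875 m from the base axis. Payload 12.5 kg.
Tool frame: the origin (TCP) lies at the very end of the fingers, on their centre line; the grasp point (between the pads) lies 19 mm behind it; x points along the fingers, y is the direction in which the jaws open and shut, and the axes are right-handed (so a half turn about x gives the same grasp; the last joint's range is limited). The gripper opens to 85 mm and grips with 20 to 120 N. Pads are 22 mm wide; open, the fingers measure 114 mm over their backs; the gripper's body (76 mm by 85 mm) begins 54 mm behind the grasp point. The pads swing forward as they close: fully open they stand 13 mm farther back than shut.
Start: joints at [-1.213, 0.351, 1.652, -0, 1.139, -0.085], TCP at [0.236, -0.497, 0.231] pointing down, gripper open.
Joint ranges: [-2.75, 2.75], [-0.79, 2.1], [0.01, 2.65], [-1.57, 4.71], [0.07, 3.14], [-2.87, 2.87]. Speed limits (rad/s): [2.22, 2.22, 2.79, 3.14, 3.14, 3.14].

### API

Orientations are given as a 3x3 rotation matrix whose columns are the frame's x, y, z axes.
In Python, from bench import manip gives the robot as it stands. Calls block until the motion is done:
- manip.move_ptp(position, orientation): joint-space move of the TCP to a pose.
- manip.move_l(position, attitude=None, max_speed=0.15): straight line of the TCP; attitude=None keeps the orientation; max_speed is the mean speed in m/s.
- manip.move_j(angles): joint-space move.
- manip.set_gripper(opening, effort=None): opening from 0.0 (shut) to 1.0 (fully open); effort is the grip in N (None keeps the last); returns when the fingers have stopped.
- manip.dwell(seconds).
- manip.inverse_kinematics(position, orientation): joint angles nearest the present ones, or None.
- manip.grab_frame(name): name is "scene" or "side" or "wrist"; returns (picture, depth): 384x512x3 uint8, red, green, blue; 384x512 float32, m along the optical axis (not along the pixel's ray), 0 where there is no reading.
- manip.get_calibration(name): a dict with "camera_matrix" (3x3 intrinsics, pixels), "R" (3x3) and "t" (3): a world point X has camera coordinates R X + t. Camera axes: x right, y down, z forward; pixel columns grow to the right and rows downward; lengths in m; the calibration is good to about 2 mm. The wrist camera is an equidistant fisheye: a pixel r from the principal point sees the ray r / f radians off the axis. A picture is of the moment at which its call begins: read the wrist's pose just before it. get_calibration takes no time and is no camera call; for the wrist camera it gives the pose at the moment of the call.
A pose or a line that the arm cannot do raises manip.Unreachable and nothing moves.
- manip.sign_off(): hands the job in, once; it reports no verdict.
Trained networks look in the newest picture that a camera, given by its name, has taken for a name from the list of things; names that differ only in an ending like _2 or _b are one class to them, and where a whole thing is asked for, a point or a joint stands for the part that bears it (a point fixed in the world has none). Each returns a list of dicts, best first, with "confidence" (0 to 1); they miss things now and then, are a little off and sometimes report something else, mostly with a low value. They report only what shows in the picture. A call takes as long as a camera call. They do not tell look-alikes from the thing itself.
- manip.look_for(camera, name): "at" ([x, y, z] in m, in world coordinates, good to about 4 mm: the middle of the surface that is visible of it).
Readings, each from a call of its own:
- manip.current_time(): time.
- manip.current_qpos(): joint angles.
- manip.current_joint_vel(): joint speeds.
- manip.current_joint_torque(): joint torques, N m.
- manip.current_ee_pos(): TCP position.
- manip.current_tcp_rot(): TCP orientation.
- manip.current_force(): force on the tool from outside, world axes, zero at the start.
- manip.current_ft_torque(): the same for the moment, N m.
- manip.current_grip_width(): opening from 0.0 (shut) to 1.0 (fully open).
Only numpy, scipy, OpenCV 4.12 (cv2) and the standard library are available. Lean on these libraries where they do the work, as an engineer would, in place of code of your own. Each camera call takes 0.05 s, during which the arm holds its last target.

### The job

Of the two inserts in the green cradles, free the one with the flat upright lug: swing its hold-down bar up until it stands nearly upright, then slide the insert along its bed towards the open front end, without lifting it, until it is wholly out from under the bar with a finger's width to spare. Leave it flat between the rails with the bar up, and leave the insert with the round boss clamped in its place.

Things in the scene. Friction and masses are not known exactly. Their poses are not given: they have to be found in the camera images.
- cradle_a: Fixed green cradle holding the flat-lug insert; its twin beside it holds the other. Origin on the bench, midway between the rails, below the closed bar; x along the bed to its closed back, y to the bar's hinge, z up. Bed top 10 mm high, x -230 (front) to +45 mm; rails 22 mm high, 66 mm apart; front lip 20 mm high, at x -224. Hinge post y 58 to 82, 56 mm high; rest post y -57 to -75, 37 mm high.
- bar_a (a joint): Its steel hold-down bar, 20 wide, 12 mm thick. 0 rad: closed, level (start); pi/2 upright, limit 1.75. Hinge axis along cradle x at y +70, z 43 mm; free end rises and swings over to +y. Round black handle, 18 mm thick, y -80 to -138 when closed: grip centre x 0, y -112, z 43 mm, 182 mm from the axis. Stiff: stays where left, moves at 3 to 4 N. It can pivot in fingers closing along cradle x.
- lug_a (a point): Insert to slide out, grey metal, 0.4-0.9 kg: slab 150 (along bed) x 60 x 25 mm, flat lug near the front, step across the back, behind the bar, that the closed bar stops. Point: lug's centre, 55 mm above the bench; lug 20 (along x) x 40 x 40 mm tall; slab reaches 15 mm ahead, 135 behind it. x to the step. Starts at cradle x -100; out from under the bar beyond x -145; at the front lip x -209 mm.
- lug_b (a point): The other insert, to be left alone, clamped in the twin cradle to the left or right: the same slab and step, but with a round boss 30 mm in diameter and 40 mm tall in place of the flat lug. The point is the centre of the boss, 45 mm above the slab's underside, 55 mm above the bench.
There are look-alikes about, which are no part of the job. What is shaped like the part that bears lug_a but orange is not meant.

How it is judged:
By the outcome, as a careful person would: the job done as asked, in the order asked, and still so for the second after the job is handed in, with the robot touching nothing.
It also fails if it takes over 51 s, if anything falls off the work surface, if the arm or the gripper's body presses on something with over 40 N, if the wrist force passes 120 N, or if a joint passes its speed limit or range.

## Working session

There is one attempt and no reset: what is moved stays moved. The work goes in short steps, each a Python script; the robot and the scene stay as the last script left them, time stands still between calls to the robot, and variables do not carry over. Pictures are saved under pics/ and viewed, and the job is handed in when it is done.

```bash
mkdir -p pics; ls; python3 - <<'E'
from bench import manip
import cv2,numpy as np
for c in ["scene","side"]:
    p,d=manip.grab_frame(c); cv2.imwrite(f"pics/{c}0.png",p[:,:,::-1]); np.savez(f"pics/{c}0.npz",p=p,d=d,**manip.get_calibration(c))
    for n in ["cradle_a","bar_a","lug_a","lug_b"]:
        for r in manip.look_for(c,n): print(c,n,np.round(r["at"],3),round(r["confidence"],2))
print(manip.current_time())
E
```

```text
pics
scene cradle_a [ 0.6   -0.069  0.024] 0.75
scene bar_a [ 0.628 -0.122  0.052] 0.64
scene lug_a [0.602 0.198 0.038] 0.89
scene lug_a [ 0.586 -0.086  0.031] 0.86
scene lug_a [ 0.228 -0.256  0.022] 0.79
scene lug_a [ 0.34  -0.538  0.027] 0.7
scene lug_a [0.301 0.221 0.025] 0.69
scene lug_b [0.602 0.198 0.038] 0.89
scene lug_b [ 0.586 -0.086  0.031] 0.86
scene lug_b [ 0.228 -0.256  0.022] 0.79
scene lug_b [ 0.34  -0.538  0.027] 0.7
scene lug_b [0.301 0.221 0.025] 0.69
side cradle_a [ 0.512 -0.068  0.017] 0.78
side bar_a [ 0.621 -0.123  0.05 ] 0.78
side lug_a [ 0.558 -0.084  0.033] 0.86
side lug_a [0.592 0.209 0.036] 0.82
side lug_a [ 0.304 -0.593  0.026] 0.74
side lug_b [ 0.558 -0.084  0.033] 0.86
side lug_b [0.592 0.209 0.036] 0.82
side lug_b [ 0.304 -0.593  0.026] 0.74
0.5
```

View pics/scene0.png

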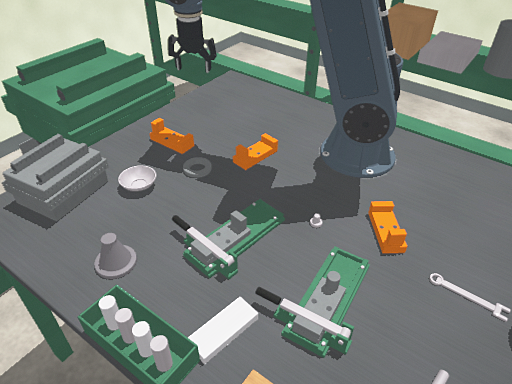

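View pics/side0.png

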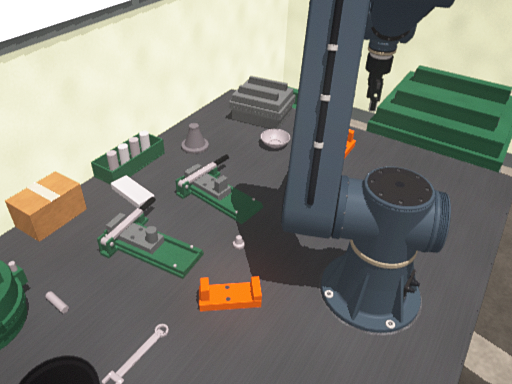

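```bash
cat > h.py <<'E'
import numpy as np,cv2
def pts(f):
    z=np.load(f);d=z["d"];K=z["camera_matrix"];v,u=np.mgrid[:384,:512]
    c=np.stack([(u-K[0,2])/K[0,0]*d,(v-K[1,2])/K[1,1]*d,d],-1)
    w=(c-z["t"])@z["R"]
    return w,z["p"],d>0
E
python3 - <<'E'
from h import *
x0,x1,y0,y1=.35,.8,-.3,.1;s=1200
for c in ["scene","side"]:
    w,p,ok=pts(f"pics/{c}0.npz")
    m=ok&(w[...,0]>x0)&(w[...,0]<x1)&(w[...,1]>y0)&(w[...,1]<y1)&(w[...,2]>-.02)&(w[...,2]<.15)
    im=np.zeros((int((x1-x0)*s),int((y1-y0)*s),3),np.uint8)
    q=w[m];col=p[m];o=np.argsort(q[:,2])
    for a,b in zip(q[o],col[o]):
        cv2.circle(im,(int((y1-a[1])*s),int((x1-a[0])*s)),2,[int(k) for k in b[::-1]],-1)
    cv2.imwrite(f"pics/top_{c}.png",im)
    g=m&(p[...,1].astype(int)>p[...,0]+25)&(p[...,1].astype(int)>p[...,2]+10)
    q=w[g]; print(c,len(q),q.min(0),q.max(0),cv2.minAreaRect(q[:,:2].astype(np.float32)))
    z,u=np.histogram(w[m][:,2],bins=np.arange(-.01,.1,.004));print(z)
E
```

```text
scene 2293 [ 0.3607672  -0.18750415 -0.00364333] [0.7994867  0.09790064 0.05824941] ((0.5900027751922607, -0.05196267366409302), (0.4376158118247986, 0.27781763672828674), 5.292010307312012)
[    1  1549 11948  1320   563   594   271   567  1375   401   296   458
   113   156   473   316   210    45    48    40    75    79    19    23
    85    63     0]
side 1315 [ 3.95514880e-01 -1.86515032e-01 -1.29025089e-04] [0.7996963  0.09701517 0.05846674] ((0.6154994964599609, -0.06314119696617126), (0.4470262825489044, 0.22857774794101715), 21.80772590637207)
[  24 1756 4999  818  439  418  207  412  527  176  169  239   86  130
  216  187   85   39   27   28   39   48    8   11   31   14    0]
```

```bash
python3 -c "
import cv2,numpy as np
a=cv2.imread('pics/top_scene.png');b=cv2.imread('pics/top_side.png');print(a.shape)
c=np.hstack([a,b]);cv2.imwrite('pics/top.png',cv2.resize(c,None,fx=.83,fy=.83,interpolation=cv2.INTER_AREA))"
```

```text
(540, 480, 3)
```

View pics/top.png

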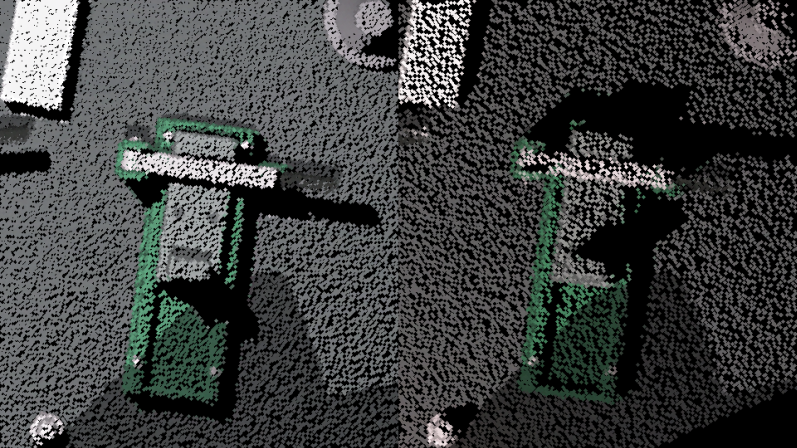

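```bash
cat > fit.py <<'E'
from h import *
from scipy.optimize import least_squares
# (xmin,xmax,ymin,ymax,zmin,zmax) in cradle frame, mm
B=np.array([(-230,45,-33,33,0,10),(-10,10,-80,70,37,49),(-9,9,-138,-80,34,52),
 (-185+0-0,-35+70,-30,30,10,35),(-110,-90,-20,20,35,75),(-12,12,58,82,0,56),(-12,12,-75,-57,0,37),
 (-230,45,33,40,0,22),(-230,45,-40,-33,0,22),(-230,-224,-33,33,0,20)],float)/1000
B[3,:2]=(-.115,.035)
def sdf(q):
    r=[]
    for b in B:
        c=(b[::2]+b[1::2])/2;h=(b[1::2]-b[::2])/2
        e=np.abs(q-c)-h
        r.append(np.linalg.norm(np.maximum(e,0),axis=1)+np.minimum(e.max(1),0))
    return np.min(r,0)
def tf(p,w):
    c,s=np.cos(p[2]),np.sin(p[2]); d=w[:,:2]-p[:2]
    return np.column_stack([d@[c,s],d@[-s,c],w[:,2]])
def fit(fs,p0):
    Q=[]
    for f in fs:
        w,_,ok=pts(f); q=w[ok]; Q.append(q[(np.abs(q[:,2]-.05)<.043)])
    Q=np.vstack(Q); q=tf(p0,Q)
    Q=Q[(q[:,0]>-.24)&(q[:,0]<.06)&(np.abs(q[:,1])<.16)]
    r=least_squares(lambda p:sdf(tf(p,Q)),p0,loss="soft_l1",f_scale=.003)
    return r.x,np.median(np.abs(sdf(tf(r.x,Q)))),len(Q)
E
python3 - <<'E'
from fit import *
p0=np.array([.64,-.08,-.12])
for fs in (["scene"],["side"],["scene","side"]):
    print(fs,fit([f"pics/{f}0.npz" for f in fs],p0))
E
```

```text
['scene'] (array([ 0.63537986, -0.09963454, -0.12080362]), np.float64(0.0019233423195778665), 3946)
['side'] (array([ 0.63202175, -0.09736618, -0.12119605]), np.float64(0.001803130511973717), 2456)
['scene', 'side'] (array([ 0.63282582, -0.09928767, -0.12829771]), np.float64(0.001927760573352734), 6402)
```

```bash
cat > g.py <<'E'
import numpy as np
from bench import manip
P=np.array([.6335,-.0985]);YAW=-.122
c,s=np.cos(YAW),np.sin(YAW)
CX=np.array([c,s,0]);CY=np.array([-s,c,0]);Z=np.array([0,0,1.])
def W(x,y,z): return np.array([P[0],P[1],0])+CX*x/1000+CY*y/1000+Z*z/1000
def R(sg): 
    return np.column_stack([-Z,sg*CX,np.cross(-Z,sg*CX)])
def arc(th): # TCP for grasp at bar angle th, tool down
    return W(0,70-182*np.cos(th),43+182*np.sin(th)-19)
E
python3 - <<'E'
from g import *
print(np.round(manip.current_tcp_rot(),2))
for sg in (1,-1):
    for n,p in dict(pre=W(0,-112,120),g=arc(0),up=arc(.8),top=arc(1.57),clr=W(0,70,300),lug0=W(-100,0,150),lug=W(-100,0,41),end=W(-180,0,41)).items():
        q=manip.inverse_kinematics(p,R(sg)); print(sg,n,np.round(p,3),None if q is None else np.round(q,2))
E
```

```text
[[-0.    0.43 -0.9 ]
 [ 0.   -0.9  -0.43]
 [-1.   -0.    0.  ]]
1 pre [ 0.62 -0.21  0.12] [-0.4   0.66  1.45 -0.    1.03 -0.28]
1 g [ 0.62  -0.21   0.024] [-0.4   0.79  1.49 -0.    0.87 -0.28]
1 up [ 0.627 -0.155  0.155] [-0.31  0.6   1.46 -0.    1.08 -0.19]
1 top [ 0.642 -0.029  0.206] [-0.12  0.54  1.42 -0.    1.18  0.  ]
1 clr [ 0.642 -0.029  0.3  ] [-0.12  0.47  1.3  -0.    1.37  0.  ]
1 lug0 [ 0.534 -0.086  0.15 ] [-0.25  0.43  1.75 -0.    0.96 -0.12]
1 lug [ 0.534 -0.086  0.041] [-0.25  0.61  1.81 -0.    0.73 -0.12]
1 end [ 0.455 -0.077  0.041] [-0.27  0.51  2.01 -0.    0.62 -0.15]
-1 pre [ 0.62 -0.21  0.12] [-0.4   0.66  1.45 -0.    1.03  2.87]
-1 g [ 0.62  -0.21   0.024] [-0.4   0.79  1.49 -0.    0.87  2.87]
-1 up [ 0.627 -0.155  0.155] None
-1 top [ 0.642 -0.029  0.206] None
-1 clr [ 0.642 -0.029  0.3  ] None
-1 lug0 [ 0.534 -0.086  0.15 ] None
-1 lug [ 0.534 -0.086  0.041] None
-1 end [ 0.455 -0.077  0.041] None
```

```bash
python3 - <<'E'
from g import *
import cv2
manip.move_ptp(W(0,-112,150),R(1))
p,d=manip.grab_frame("wrist");cal=manip.get_calibration("wrist")
K=cal["camera_matrix"]
im=p[:,:,::-1].copy()
def pr(X):
    x=cal["R"]@X+cal["t"];r=np.hypot(x[0],x[1]);a=np.arctan2(r,x[2]);return int(K[0,2]+K[0,0]*a*x[0]/r),int(K[1,2]+K[1,1]*a*x[1]/r)
for pt in [(0,-138,43),(0,-112,52),(0,-80,49),(0,70,49),(-110,-20,75),(-110,20,75),(-90,20,75),(-90,-20,75),(-230,40,0),(-230,-40,0)]:
    cv2.circle(im,pr(W(*pt)),3,(0,0,255),1)
cv2.imwrite("pics/w1.png",im);print(manip.current_time())
E
```

```text
2.325
```

View pics/w1.png

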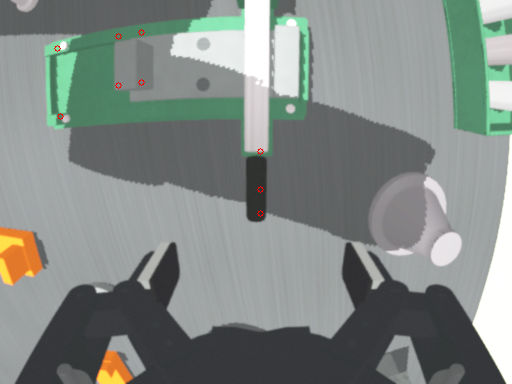

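```bash
python3 - <<'E'
from fit import *
from bench import manip
cal=manip.get_calibration("wrist");p,d=manip.grab_frame("wrist");K=cal["camera_matrix"]
v,u=np.mgrid[:384,:512];x=(u-K[0,2])/K[0,0];y=(v-K[1,2])/K[1,1];a=np.hypot(x,y)+1e-9
k=np.tan(a)/a*d
c=np.stack([x*k,y*k,d],-1);w=(c-cal["t"])@cal["R"]
ok=(d>0)&(a<1.3)&(v<235)
q=w[ok];q=q[np.abs(q[:,2]-.05)<.043]
p0=np.array([.6335,-.0985,-.122])
t=tf(p0,q);q=q[(t[:,0]>-.24)&(t[:,0]<.06)&(t[:,1]<.1)&(t[:,1]>-.15)]
for fs in (.001,.003):
    r=least_squares(lambda p:sdf(tf(p,q)),p0,loss="soft_l1",f_scale=fs);print(r.x,np.median(np.abs(sdf(tf(r.x,q)))),len(q))
t=tf(r.x,q)
h=t[(t[:,2]>.045)&(t[:,1]<-.085)];print("handle",h.min(0),h.max(0))
h=t[(t[:,2]>.044)&(t[:,2]<.054)&(t[:,1]>-.07)&(t[:,1]<.05)&(abs(t[:,0])<.03)];print("bar",np.percentile(h,[2,50,98],axis=0))
h=t[(t[:,2]>.07)&(t[:,2]<.08)&(t[:,0]<-.06)];print("lugtop",np.percentile(h,[2,50,98],axis=0))
E
```

```text
[ 0.63331355 -0.10629744 -0.14428211] 0.0008739732862370272 28685
[ 0.63380496 -0.10667844 -0.14520124] 0.0008836887456787137 28685
handle [-0.01191554 -0.13458104  0.04506083] [ 0.00572037 -0.08502496  0.05402717]
bar [[-0.01409253 -0.0674852   0.04734356]
 [-0.00415154 -0.010301    0.04929476]
 [ 0.00928576  0.04746413  0.05321712]]
lugtop [[-0.11511936 -0.01726627  0.07109332]
 [-0.10416131  0.00151706  0.0751593 ]
 [-0.09558269  0.02070904  0.0767574 ]]
```

```bash
python3 - <<'E'
from fit import *
from bench import manip
cal=manip.get_calibration("wrist");p,d=manip.grab_frame("wrist");K=cal["camera_matrix"]
v,u=np.mgrid[:384,:512];x=(u-K[0,2])/K[0,0];y=(v-K[1,2])/K[1,1];a=np.hypot(x,y)+1e-9
k=np.tan(a)/a*d
c=np.stack([x*k,y*k,d],-1);w=(c-cal["t"])@cal["R"]
p0=np.array([.6335,-.0985,-.122])
def rep(n,w,sel):
    q=w[sel];r=cv2.minAreaRect(q[:,:2].astype(np.float32));b=q[:,:2]-q[:,:2].mean(0)
    U,S,V=np.linalg.svd(b,full_matrices=False);ang=np.arctan(V[0,1]/V[0,0]) 
    print(n,len(q),"mean",np.round(q.mean(0),4),"median-z",np.round(np.median(q[:,2]),4),"rect",np.round(r[0],4),np.round(r[1],4),"ang",round(ang,4))
def go(w,ok,white):
    t=tf(p0,w.reshape(-1,3)).reshape(w.shape)
    X,Y,Zz=t[...,0],t[...,1],t[...,2]
    rep("bar",w,ok&(abs(Zz-.049)<.0035)&(Y>-.078)&(Y<.05)&(abs(X)<.03)&white)
    rep("handle",w,ok&(Zz>.04)&(Y<-.085)&(Y>-.15)&(abs(X)<.03))
    rep("lug",w,ok&(abs(Zz-.0745)<.004)&(abs(X+.1)<.04)&(abs(Y)<.04))
    rep("bed",w,ok&(abs(Zz-.010)<.003)&(X<-.13)&(X>-.218)&(abs(Y)<.05))
    rep("slab",w,ok&(abs(Zz-.035)<.003)&(X<-.015)&(X>-.088)&(abs(Y)<.045))
    rep("railL",w,ok&(abs(Zz-.022)<.003)&(X<-.02)&(X>-.2)&(Y>.025)&(Y<.055))
    rep("railR",w,ok&(abs(Zz-.022)<.003)&(X<-.02)&(X>-.2)&(Y<-.025)&(Y>-.055))
W_=p.min(2)>110
go(w,(d>0)&(a<1.3)&(v<235),W_)
for f in ("scene","side"):
    print(f);ww,pp,ok=pts(f"pics/{f}0.npz");go(ww,ok,pp.min(2)>110)
E
```

```text
bar 3721 mean [ 0.6283 -0.1137  0.0492] median-z 0.0493 rect [ 0.6301 -0.1129] [0.1266 0.0243] ang 1.4385
handle 1315 mean [ 0.6157 -0.2091  0.0501] median-z 0.0508 rect [ 0.6156 -0.211 ] [0.0577 0.0179] ang 1.4338
lug 1210 mean [ 0.5306 -0.0899  0.0751] median-z 0.0752 rect [ 0.5297 -0.0897] [0.0401 0.0212] ang 1.4295
bed 3616 mean [ 0.456  -0.081   0.0104] median-z 0.0104 rect [ 0.4605 -0.0789] [0.0967 0.0877] ang -0.7669
slab 5444 mean [ 0.5826 -0.0969  0.0354] median-z 0.0354 rect [ 0.5819 -0.0962] [0.0608 0.0731] ang -0.1656
railL 2013 mean [ 0.5351 -0.0515  0.0223] median-z 0.0223 rect [ 0.5291 -0.0476] [0.024  0.1803] ang -0.1259
railR 2123 mean [ 0.5279 -0.1292  0.0224] median-z 0.0224 rect [ 0.5192 -0.1266] [0.0157 0.1797] ang -0.1304
scene
bar 322 mean [ 0.63   -0.1098  0.0488] median-z 0.0488 rect [ 0.639  -0.1134] [0.1274 0.0424] ang 1.4327
handle 132 mean [ 0.618  -0.2088  0.0487] median-z 0.0497 rect [ 0.6158 -0.2113] [0.0574 0.0177] ang 1.4593
lug 99 mean [ 0.5303 -0.0885  0.0743] median-z 0.0744 rect [ 0.5292 -0.0893] [0.0425 0.0207] ang 1.4716
bed 461 mean [ 0.4568 -
[... 452 characters left out ...]
ian-z 0.0486 rect [ 0.6379 -0.1129] [0.1265 0.0426] ang 1.4217
handle 62 mean [ 0.6133 -0.2086  0.0483] median-z 0.0485 rect [ 0.6158 -0.21  ] [0.0533 0.0194] ang 1.3854
lug 62 mean [ 0.5291 -0.086   0.0742] median-z 0.0744 rect [ 0.5287 -0.088 ] [0.0435 0.0221] ang 1.4588
bed 351 mean [ 0.4598 -0.0769  0.0098] median-z 0.0098 rect [ 0.4612 -0.0721] [0.0882 0.0871] ang -0.5587
slab 182 mean [ 0.5889 -0.0902  0.0347] median-z 0.0348 rect [ 0.5826 -0.094 ] [0.0631 0.0712] ang -0.7359
railL 169 mean [ 0.5319 -0.0498  0.0216] median-z 0.0215 rect [ 0.5282 -0.0502] [0.0196 0.177 ] ang -0.1475
railR 79 mean [ 0.486  -0.1215  0.0216] median-z 0.0214 rect [ 0.5188 -0.1248] [0.016  0.1778] ang -0.167
```

```bash
sed -i 's/^P=.*/P=np.array([.6294,-.1030]);YAW=-.135/' g.py; python3 - <<'E'
from g import *
manip.move_l(W(0,-112,80),R(1))
manip.move_l(arc(0),R(1),.1)
manip.set_gripper(0.0,30)
print(manip.current_grip_width()*85,manip.current_force(),manip.current_ee_pos()-arc(0))
for th in (.1,.3):
    manip.move_l(arc(th),None,.1)
    print(th,manip.current_grip_width()*85,np.round(manip.current_force(),1))
import cv2
p,d=manip.grab_frame("scene");cv2.imwrite("pics/s2.png",p[100:300,120:380,::-1])
print(manip.current_time())
E
```

```text
17.395444173290358 [ 3.18554115 -0.36637113  0.22801014] [ 0.00073756 -0.00015183  0.00039772]
0.1 17.189699928403666 [ 6.3  0.  -0.9]
0.3 16.74222198895784 [ 7.2 -0.1 -1.5]
5.275
```

View pics/s2.png

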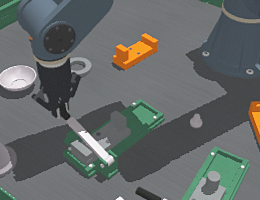

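```bash
python3 - <<'E'
from g import *
import cv2
from fit import tf
p,d=manip.grab_frame("scene");cal=manip.get_calibration("scene");np.savez("pics/s3.npz",p=p,d=d,**cal)
from h import pts
w,p,ok=pts("pics/s3.npz");t=tf(np.array([*P,YAW]),w.reshape(-1,3)).reshape(w.shape)
m=ok&(abs(t[...,0])<.02)&(t[...,1]>-.15)&(t[...,1]<.05)&(t[...,2]>.04)&(p.min(2)>120)
q=t[m];print(len(q));
f=np.polyfit(q[:,1],q[:,2],1);print("angle",np.arctan(-f[0]),q.min(0),q.max(0))
x=cv2.resize(p[180:300,170:260,::-1],None,fx=6,fy=6,interpolation=cv2.INTER_NEAREST)[:600];cv2.imwrite("pics/s3.png",x)
E
```

```text
534
angle 0.6714514580460355 [-0.01466918 -0.10019214  0.0453731 ] [0.01990811 0.04964939 0.27269091]
```

View pics/s3.png

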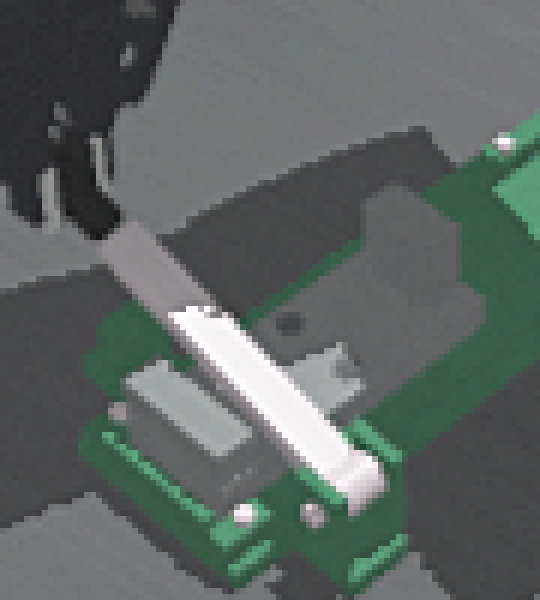

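The bar is lifting, with the handle held between the pads, so I'll continue the swing.

```bash
python3 - <<'E'
from g import *
import cv2
manip.set_gripper(0.0,45)
for th in (.5,.7,.9,1.1,1.3,1.45,1.56):
    manip.move_l(arc(th),None,.12)
    print(th,manip.current_grip_width()*85,np.round(manip.current_force(),1))
for c in ("scene","side"):
    p,d=manip.grab_frame(c);cv2.imwrite(f"pics/{c}4.png",p[:,:,::-1])
print(manip.current_time())
E
```

```text
0.5 16.56719332419413 [ 7.   1.7 -1.7]
0.7 16.32787884171603 [ 7.8  2.4 -2.3]
0.9 16.547306987497148 [ 7.5  1.9 -4.2]
1.1 16.245559414503177 [ 7.5  1.3 -4.4]
1.3 16.295371502814433 [ 6.9  1.  -3.6]
1.45 15.564869944361828 [ 6.1  0.6 -5. ]
1.56 -0.07908724779597934 [0.6 1.6 0.1]
8.5833
```

View pics/scene4.png

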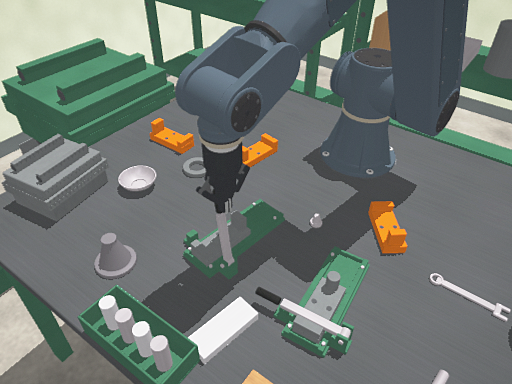

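View pics/side4.png

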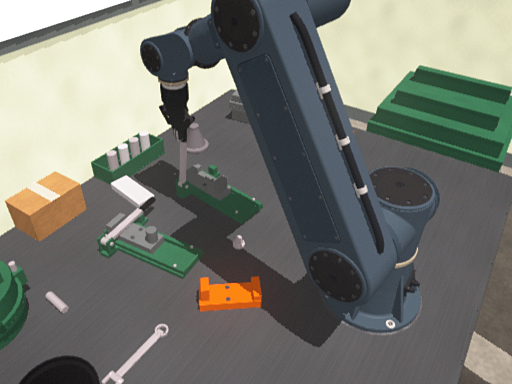

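```bash
cat > ang.py <<'E'
from g import *
import cv2
from fit import tf
from h import pts
def bar(tag):
    for c in ("scene","side"):
        p,d=manip.grab_frame(c);np.savez(f"pics/{tag}{c}.npz",p=p,d=d,**manip.get_calibration(c))
        cv2.imwrite(f"pics/{tag}{c}.png",p[:,:,::-1])
        w,p,ok=pts(f"pics/{tag}{c}.npz");t=tf(np.array([*P,YAW]),w.reshape(-1,3)).reshape(w.shape)
        m=ok&(abs(t[...,0])<.016)&(abs(t[...,1]-.05)<.07)&(t[...,2]>.075)&(t[...,2]<.265)
        q=t[m];f=cv2.fitLine(q[:,1:3].astype(np.float32),cv2.DIST_HUBER,0,.01,.01).ravel()
        for z in np.arange(.08,.26,.03):
            k=q[abs(q[:,2]-z)<.015]
            if len(k): print("  z",round(z,2),len(k),np.round(np.percentile(k[:,1],[5,50,95]),3))
        a=np.arctan2(f[1],-f[0]); print(c,len(q),"angle",a if a>0 else a+np.pi,"zmax",q[:,2].max())
E
python3 - <<'E'
from ang import *
manip.move_l(W(0,65,320),None,.2)
bar("b5");print(manip.current_time())
E
python3 -c "
import cv2;a=cv2.imread('pics/b5scene.png');b=cv2.imread('pics/b5side.png')
import numpy as np
f=lambda i:cv2.resize(i,(400,520),interpolation=cv2.INTER_NEAREST)
cv2.imwrite('pics/b5.png',np.hstack([f(a[150:280,170:270]),f(b[110:240,150:250])]))"
```

```text
z 0.08 66 [0.062 0.069 0.072]
  z 0.11 93 [0.056 0.065 0.068]
  z 0.14 95 [0.054 0.061 0.064]
  z 0.17 112 [0.05  0.058 0.06 ]
  z 0.2 93 [0.046 0.054 0.057]
  z 0.23 98 [0.042 0.051 0.055]
scene 599 angle 1.4473218 zmax 0.25061560169172203
  z 0.08 42 [0.063 0.07  0.074]
  z 0.11 53 [0.056 0.066 0.071]
  z 0.14 63 [0.053 0.062 0.067]
  z 0.17 63 [0.052 0.059 0.064]
  z 0.2 54 [0.048 0.055 0.06 ]
  z 0.23 54 [0.044 0.053 0.056]
side 349 angle 1.4472765 zmax 0.2509061124154109
9.4
```

View pics/b5.png

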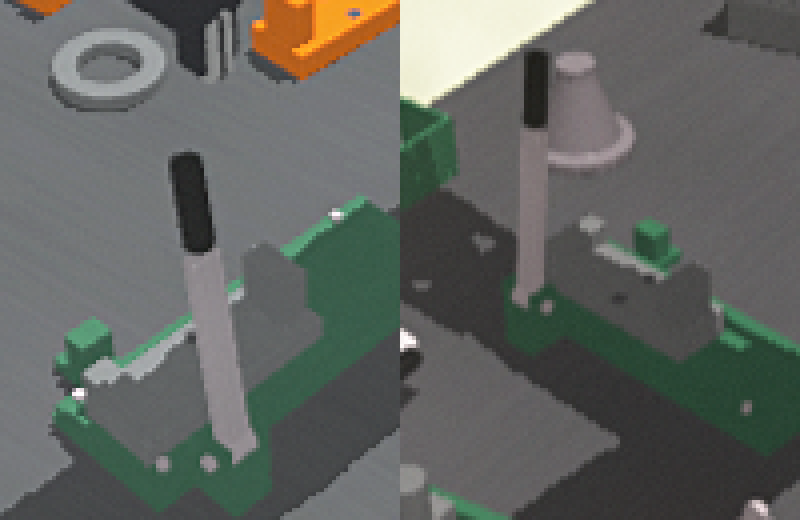

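```bash
python3 - <<'E'
from ang import *
manip.move_l(W(0,-20,300),None,.25)
manip.move_l(W(0,-10,205),None,.2)
for y in (20,30,40,47):
    manip.move_l(W(0,y,205),None,.06); print(y,np.round(manip.current_force(),1))
manip.move_l(W(0,-20,205),None,.15)
manip.move_l(W(-60,-20,300),None,.25)
bar("b6");print(manip.current_time())
E
```

```text
20 [ 0.6 -0.5 -0.1]
30 [ 0.1 -0.1  0.5]
40 [-1.  -0.3 -0.5]
47 [ 0.3 -0.   0.1]
  z 0.08 54 [0.065 0.074 0.076]
  z 0.11 86 [0.066 0.074 0.076]
  z 0.14 86 [0.066 0.074 0.076]
  z 0.17 95 [0.065 0.074 0.075]
  z 0.2 91 [0.065 0.074 0.077]
  z 0.23 86 [0.066 0.075 0.078]
scene 549 angle 1.5640509 zmax 0.2518206938285829
  z 0.08 37 [0.068 0.075 0.079]
  z 0.11 59 [0.066 0.075 0.079]
  z 0.14 53 [0.067 0.075 0.078]
  z 0.17 60 [0.068 0.075 0.078]
  z 0.2 51 [0.065 0.075 0.08 ]
  z 0.23 54 [0.067 0.076 0.08 ]
side 334 angle 1.5641398 zmax 0.2522268423585042
13.375
```

```bash
python3 - <<'E'
from g import *
import cv2
manip.move_l(W(-100,0,200),None,.25)
manip.set_gripper(1.0)
manip.move_l(W(-100,0,110),None,.2)
manip.move_l(W(-100,0,43),None,.08)
manip.set_gripper(0.0,40)
print(manip.current_grip_width()*85,np.round(manip.current_force(),1))
for x in (-115,-140,-165,-182):
    manip.move_l(W(x,0,43),None,.07);print(x,manip.current_grip_width()*85,np.round(manip.current_force(),1))
manip.set_gripper(1.0);print(np.round(manip.current_force(),1))
manip.move_l(W(-182,0,150),None,.12)
p,d=manip.grab_frame("wrist");cv2.imwrite("pics/w7.png",p[:,:,::-1])
print(manip.current_time())
E
```

```text
19.70129528844578 [-3.6  0.5  4.9]
-115 19.106441126242185 [-6.6 -1.1  8.6]
-140 19.654444416398114 [-5.5 -0.1 11.2]
-165 19.61410228547849 [-5.8 -0.5 11.3]
-182 19.44520264475064 [-3.5 -0.7 11.3]
[0.3 0.1 0.3]
20.4667
```

View pics/w7.png

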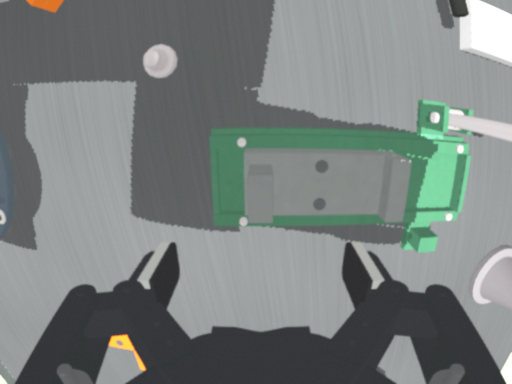

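```bash
python3 - <<'E'
from ang import *
manip.move_l(W(-182,0,300),None,.25)
manip.move_ptp(np.array([.45,-.35,.32]),R(1))
bar("b8")
for c in ("scene","side"):
    w,p,ok=pts(f"pics/b8{c}.npz");t=tf(np.array([*P,YAW]),w.reshape(-1,3)).reshape(w.shape)
    q=t[ok&(abs(t[...,2]-.0745)<.004)&(abs(t[...,0]+.18)<.05)&(abs(t[...,1])<.03)]
    print(c,"lug",np.percentile(q,[3,50,97],axis=0).round(4).tolist())
    q=t[ok&(abs(t[...,1])<.026)&(t[...,2]>.025)&(t[...,2]<.06)&(t[...,0]>-.16)&(t[...,0]<.03)]
    print("slab x range",np.percentile(q[:,0],[1,99]),"z pct",np.percentile(q[:,2],[5,50,95]))
    for x in (-.15,-.12,-.09): print(x,np.median(q[abs(q[:,0]-x)<.01,2]))
print(manip.current_time())
E
python3 -c "
import cv2;a=cv2.imread('pics/b8scene.png');b=cv2.imread('pics/b8side.png')
import numpy as np
f=lambda i:cv2.resize(i,(390,480),interpolation=cv2.INTER_NEAREST)
cv2.imwrite('pics/b8.png',np.hstack([f(a[150:358,175:375]),f(b[110:270,90:270])]))"
```

```text
z 0.08 51 [0.066 0.074 0.076]
  z 0.11 85 [0.066 0.074 0.075]
  z 0.14 86 [0.065 0.074 0.075]
  z 0.17 97 [0.065 0.074 0.075]
  z 0.2 89 [0.065 0.073 0.077]
  z 0.23 87 [0.066 0.075 0.078]
scene 546 angle 1.5645427 zmax 0.2523612481520145
  z 0.08 38 [0.067 0.075 0.079]
  z 0.11 53 [0.066 0.075 0.078]
  z 0.14 55 [0.067 0.076 0.078]
  z 0.17 57 [0.067 0.075 0.078]
  z 0.2 53 [0.066 0.074 0.08 ]
  z 0.23 56 [0.067 0.075 0.079]
side 333 angle 1.5651591 zmax 0.2527165838839568
scene lug [[-0.1925, -0.0175, 0.0711], [-0.1817, 0.0021, 0.0745], [-0.1721, 0.0201, 0.077]]
slab x range [-0.15860552 -0.04715885] z pct [0.03223157 0.03520328 0.05400612]
-0.15 0.034881255380339315
-0.12 0.035017275232274055
-0.09 0.03486713258495798
side lug [[-0.1919, -0.0157, 0.0708], [-0.1829, 0.0049, 0.0743], [-0.1717, 0.0228, 0.0772]]
slab x range [-0.15809995 -0.04613599] z pct [0.03138027 0.03547333 0.05512076]
-0.15 0.03463644581537039
-0.12 0.03428412046848869
-0.09 0.03365734716176715
22.375
```

View pics/b8.png

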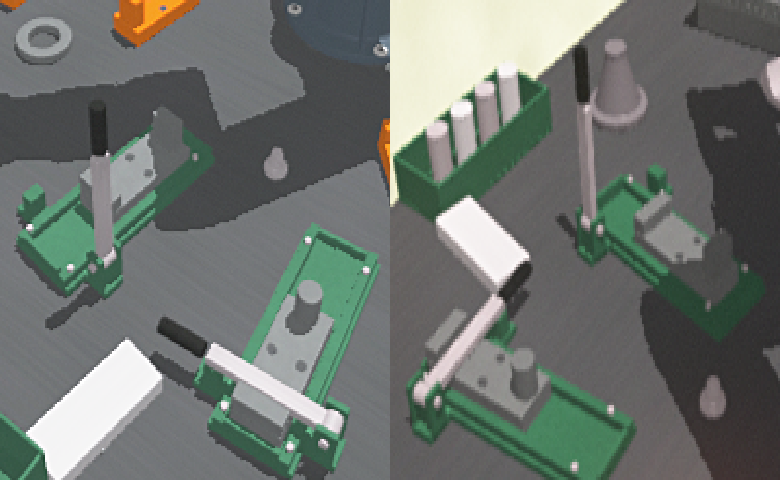

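```bash
python3 - <<'E'
from bench import manip
print(manip.sign_off(),manip.current_time())
E
```

```text
the job is handed in; nothing more can be done
the job is handed in; nothing more can be done
```

The flat-lug insert is out from under its bar, which is up. The round-boss insert is still clamped in its twin cradle, where I never touched it. I handed the job in at about 22.4 s, with the arm clear of everything.

- **Bar:** it stands at 1.564 rad (both cameras agree). The first swing did not hold to the end: the fingers slipped off the handle near 1.45 rad. I pushed the bar the rest of the way with closed fingers.
- **Insert:** I gripped it by the lug and slid it to cradle x ≈ -182 mm. Its back end is at about -47 mm, roughly 37 mm clear of the bar. Its top reads 34–35 mm high along its length, so it lies flat between the rails.
- **Disagreements:** my first position fits for the cradle differed by up to about 8 mm and 0.02 rad. I settled them with wrist-camera depth before gripping anything. Nothing failed in the last checks. During the slide the wrist showed about 11 N vertically, which went to zero once I released the lug.

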